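# Fork the hot solder carrier onto the test nest

### The job

The solder carrier on the cooling rack is still hot, so do not touch it with the gripper: take the lifting fork, slide its tines under the carrier, lift it off and carry it level to the test nest. Line up both holes over the two pins, lower it on the fork until it lies flat on both rails, and draw the fork out. Then stand the fork upright on the bench, clear of rack and nest, let go of it, and leave the other things on the bench where they are.

Things in the scene. Friction and masses are not known exactly. Their poses are not given: they have to be found in the camera images.
- fork: Steel lifting fork, loose, 400 g, C-shaped from the side, standing on its tines. Origin: under the middle of the grip, at the tines' underside; x towards the tips, z up. Two tines 16 wide, 5 thick at y = +28 and -28, from x = -84 to 66, joined only behind x = -69. Upright back at x = -85 to -79, 60 wide, 112 high; the grip arm runs forward from its top, leaving 90 mm free above the tines.
- fork_grip (a point): Middle of the fork's red grip, a bar 76 mm long along the fork's x, 20 mm wide (y) and 20 mm high, 105 mm above the tines' underside. Take it here from above, fingers closing along the fork's y. The loaded fork balances when the carrier's middle is under this point (within 15 mm is fine).
- fork_tips (a point): Point midway between the tips of the two tines: fork x = 66, y = 0, z = 2.5 mm.
- carrier: Hot solder carrier, loose, 210 to 420 g: flat dark grey plate 110 (x) x 160 (y) x 8 mm, smooth below, a green board clamped on its middle (22 mm above the underside). Origin: middle of its underside, z up. Starts on the rack's rails, its x along the rack's x within 0.02 rad, its middle within 7 mm of the rack's. It rides on the fork by friction. Gripper and arm must not touch it.
- carrier_hole_left (a point): Centre of the carrier's left hole at its underside (carrier x = 20, y = 65 mm): round, 11 mm, straight through.
- carrier_hole_right (a point): Centre of the carrier's right hole at its underside (carrier x = 20, y = -65 mm): a slot 11 mm wide (x) and 16 mm long (y), straight through.
- cooling_rack: Aluminium cooling rack, fixed, 130 (x) x 180 (y) x 58 mm. Origin: middle of its underside; open in front (-x, robot side). Two rails along x, tops 50 mm up, inner faces at y = +58 and -58; lips 8 mm higher outside the carrier. Between them, under the carrier, floor up to 7 mm; at the back (x = 61 to 65) a cross web up to 24 mm. Nothing else under the carrier.
- test_nest: Test nest, fixed: blue base 150 (x) x 190 (y) x 12 mm, two dark rails along x (-58 to 58), tops 50 mm up, inner faces at y = +55 and -55. Origin: middle of its underside; open in front (-x, robot side). Between the rails a green probe block (y -12 to 12, x -30 to 40), 48 mm high: the tines go down either side of it. At the back (x 58 to 74, y -13 to 13) a connector 30 mm high.
- nest_pin_left (a point): Foot of the nest's left locating pin, level with the rail top (nest x = 20, y = 65, z = 50 mm). Upright steel pin 8 mm thick, 24 mm high above the rail, the upper 11 mm tapering to a 2 mm tip. The carrier's left hole goes on it.
- nest_pin_right (a point): Foot of the nest's right locating pin (nest x = 20, y = -65, z = 50 mm), the same size; the carrier's right hole, the slot, goes on it.
- driver_red: Bystander, loose on the bench: red-handled screwdriver, 160 mm long, 24 mm high. Origin: middle of its underside. Leave it alone.
- esd_brush: Bystander, loose on the bench: black brush, 132 mm long, 6 mm high. Origin: middle of its underside. Leave it alone.
- flux_syringe: Bystander, loose on the bench: amber flux syringe, 108 mm long, 20 mm high. Origin: middle of its underside. Leave it alone.
- tape_measure: Bystander, loose on the bench: yellow tape measure case, 63 x 80 mm, 38 mm high. Origin: middle of its underside. Leave it alone.
- marker: Bystander, loose on the bench: white marker pen with a black cap, 126 mm long, 14 mm high. Origin: middle of its underside. Leave it alone.
- tape_roll_blue: Bystander, loose on the bench: dark roll of tape lying flat, 57 mm across, 19 mm high. Origin: middle of its underside. Leave it alone.
- solvent_bottle: Bystander, loose on the bench: white solvent bottle with a red spout, 62 mm across, standing 174 mm tall. Origin: middle of its underside. Leave it alone.
Not all that is in view belongs to the job. There is more than one size of the test_nest; the one meant has the size given above.

How it is judged:
On the way, in this order (a step that is already met when the one before it is completed fails the run):
1. the fork bears the carrier, lifted at least 15 mm off the rack's rails (contact force between fork and carrier above 0.8 N and height (world z) of carrier above 0.065 m), for 0.2 s.
2. both holes are over their pins (within 6 mm) and about to go on or partly on, with the fork still bearing the carrier (contact force between fork and carrier above 0.3 N and horizontal distance between carrier_hole_left and nest_pin_left below 0.006 m and horizontal distance between carrier_hole_right and nest_pin_right below 0.006 m and height (world z) of carrier between 0.054 and 0.085 m), for 0.05 s.
At the end, for the whole second after the job is handed in: The carrier is home on both pins, flat on the rails (each hole within 4 mm of its pin's foot, tilt under 0.03 rad) and at rest; the released fork stands upright and still on the bench (within 8 mm of its top, tilt under 0.05 rad), touching neither carrier, nest nor rack (distance between carrier_hole_left and nest_pin_left below 0.004 m and distance between carrier_hole_right and nest_pin_right below 0.004 m and angle between carrier's own z axis and vertical below 0.03 rad and linear speed of each of carrier, fork below 0.01 m/s and contact force between fork and carrier below 0.05 N and contact force between fork and test_nest below 0.05 N and contact force between fork and cooling_rack below 0.05 N and height (world z) of fork below 0.008 m and angle between fork's own z axis and vertical below 0.05 rad).
It fails at once if the fingers or the arm touch the hot carrier (contact force between any of the fingers, the arm and carrier above 0.5 N).
It fails at once if the carrier is tipped by more than 0.3 rad (angle between carrier's own z axis and vertical above 0.3 rad).
It fails at once if a bystander is moved by more than 30 mm (distance of any of driver_red, esd_brush, flux_syringe, tape_measure, marker, tape_roll_blue, solvent_bottle from where it was at the start of the episode above 0.03 m).
It also fails if it takes over 61 s, if anything falls off the work surface, if the arm or the gripper's body presses on something with over 40 N, if the wrist force passes 120 N, or if a joint passes its speed limit or range.

### The arm

A 7-joint arm with a two-finger parallel gripper is mounted at the origin on a cart in front of the work surface, level with it; the furniture and walls round the work are solid. World frame = base frame: x ahead of the robot, y to its left, z up, the work surface at z = 0. Lengths are in m, angles in rad, forces in N, time in s.
With the tool pointing down it reaches from about 0.35 to 0.9 m from the base axis. Payload 8.1 kg.
Tool frame: the origin (TCP) lies midway between the tips of the shut fingers; the grasp point (between the pads) lies 19 mm behind it; z points along the fingers, y is the line along which they close (so a half turn about z gives the same grasp; the last joint's range is limited). The gripper opens to 92 mm and grips with 3 to 60 N. Pads are 19 mm wide; open, the fingers measure 130 mm over their backs; the gripper's body (75 mm by 190 mm) begins 47 mm behind the grasp point.
Start: joints at [-1.401, 0.434, 0.025, 1.573, -0.012, 1.134, -0.075], TCP at [0.168, 0.602, 0.227] pointing down, gripper open.
Joint ranges: [-2.62, 2.62], [-0.44, 2.09], [-1.27, 1.32], [0.08, 2.57], [-1.32, 4.46], [0.12, 2], [-2.74, 2.74]. Speed limits (rad/s): [2.22, 2.22, 3.01, 3.01, 3.14, 3.14, 3.14].

### API

Orientations are given as a unit quaternion [w, x, y, z].
In Python, from cell import telemetry, get_image, calibration, ticket gives the robot as it stands.
- The arm moves only by the tool send_rows, never from a script. Its arguments are lists of equal length, an entry for each row: "offset": the shift along the tool's x, y, z as a fraction of full scale, a list of three; "angular": the turn, a rotation vector about the tool's x, y, z as a fraction of full scale, a list of three; "gripper": the closure, from -1 (fully open) to 1 (shut). In form: {"offset": [[tx, ty, tz], ...], "angular": [[wx, wy, wz], ...], "gripper": [gripper, ...]}. A call has 1 to 20 rows; each row shifts and turns the commanded pose from where the row before left it, along the tool's axes as they then stand; what a row does not reach is not made up. Full scale, the value 1, is 0.025 m for a shift and 5 degrees for a turn. A row lasts 1/8 s, in which the tool goes at most 62.5 mm and 10.7 degrees, less where a joint would pass 70% of its speed; a pose out of reach is approached as far as the arm can. A call with a number of a shift or a turn outside -1 to 1 is refused whole. A call with a gripper value outside its range is refused whole. The fingers move at their own pace and stop on an object; "force" is the grip in N (left out, the last holds). Time passes only in rows, so rows that do not move let the fingers close. It gives the time, the measured TCP pose, the force, the opening and the grip force at its end, in the units of the state.
- telemetry.observe(): the state, without advancing time (a new reading comes with each control period).
- get_image(name): name is "side" or "top"; returns the picture (384x512x3 uint8, red, green, blue); there is no depth.
- calibration(name): a dict with "fx", "fy", "cx", "cy" (pixels), "dist_coeffs" ([k1, k2, p1, p2, k3] as OpenCV has them; the pictures are not rectified), "R" (3x3) and "t" (3): a world point X has camera coordinates R X + t. Camera axes: x right, y down, z forward; pixel columns grow to the right and rows downward; lengths in m; the calibration is good to about 2 mm. A picture is of the moment at which its call begins. calibration takes no time and is no camera call.
- ticket.close_job(): hands the job in; it is judged then, once.
The state is a dict: "time": time; "q": joint angles; "qd": joint speeds; "effort": joint torques, N m; "eef_pos": TCP position; "tool_rot": TCP orientation; "wrist_force": force on the tool from outside, world axes, zero at the start; "torque": the same for the moment, N m; "width": opening from 0.0 (shut) to 1.0 (fully open); "finger_force": force on a finger pad.
Only numpy, scipy, OpenCV 4.12 (cv2) and the standard library are available. Lean on these libraries where they do the work, as an engineer would, in place of code of your own. Each camera call takes 0.05 s, during which the arm holds its last target. There are 200 camera calls.

## Working session

There is one attempt and no reset: what is moved stays moved. The work goes in short steps, Python scripts to look and compute and a tool call to move; the robot and the scene stay as the last step left them, time stands still between calls to the robot, and variables do not carry over. Pictures are saved under pics/ and viewed, at most 10 in all, crops included, and the job is handed in when it is done.

Besides the shell and the picture viewer there is one more tool, called after "Emit:" as name(argument=value, ...) on one line, values as JSON. send_rows: Moves the arm, as the interface text tells. Its arguments: {"type":"object","properties":{"offset":{"type":"array"},"angular":{"type":"array"},"gripper":{"type":"array"},"force":{"type":"number"}},"required":["offset","angular","gripper"]}

```bash
mkdir -p pics; ls
python3 - <<'E'
from cell import telemetry, get_image, calibration
import cv2,numpy as np
for n in("side","top"):
    im=get_image(n); cv2.imwrite(f"pics/{n}0.png",cv2.resize(im[:,:,::-1],(800,600),interpolation=cv2.INTER_CUBIC)); cv2.imwrite(f"pics/raw_{n}0.png",im[:,:,::-1])
    c=calibration(n); print(n,c)
print(telemetry.observe())
E
```

```text
pics
side {'fx': 352.38370708440124, 'fy': 352.38370708440124, 'cx': 258.5882557550499, 'cy': 193.3394005090392, 'dist_coeffs': array([-0.00714868,  0.        ,  0.        ,  0.        ,  0.        ]), 'R': array([[ 0.99814369, -0.05836933, -0.0173836 ],
       [-0.0499718 , -0.62176194, -0.78161046],
       [ 0.03481361,  0.78102824, -0.62352457]]), 't': array([-0.50232025,  0.17327655,  1.24099001])}
top {'fx': 359.75046684205284, 'fy': 359.75046684205284, 'cx': 252.4336621212118, 'cy': 193.79348945341468, 'dist_coeffs': array([0.03225604, 0.        , 0.        , 0.        , 0.        ]), 'R': array([[ 0.00737993, -0.99994494, -0.00746019],
       [-0.99856707, -0.00697392, -0.05305822],
       [ 0.05300328,  0.00784107, -0.99856355]]), 't': array([0.12413958, 0.5233904 , 1.20640273])}
{'time': 0.1, 'q': array([-1.40059218,  0.43516847,  0.02497748,  1.57398786, -0.01157734,
        1.13400256, -0.07510563]), 'qd': array([-0.00212121, -0.00228927,  0.00259716, -0.00182552, -0.00098412,
       -0.00103032, -0.00019784]), 'effort': array([ 2.58162399e-03, -6.69131184e+01,  9.87759009e-01, -3.15150690e+01,
       -6.05308916e-02,  3.74160649e-02,  1.03716420e-04]), 'eef_pos': array([0.16833404, 0.60143562, 0.22602114]), 'tool_rot': array([-2.09279503e-05,  1.36013527e-01,  9.90706725e-01, -7.10560935e-04]), 'wrist_force': array([ 0.15116214,  0.15124257, -0.20110168]), 'torque': array([ 0.06624387, -0.03477432, -0.01760215]), 'finger_force': 0.0, 'width': 0.9999908215014067}
```

View pics/top0.png

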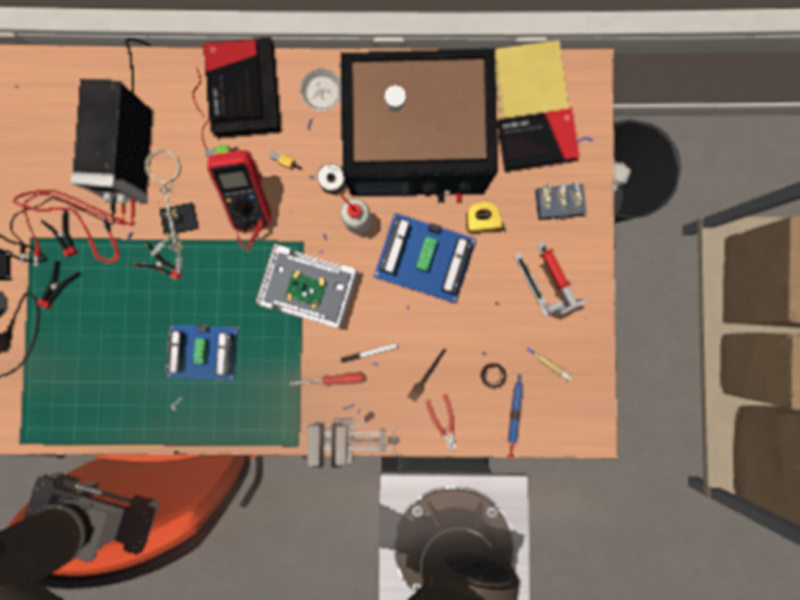

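View pics/side0.png

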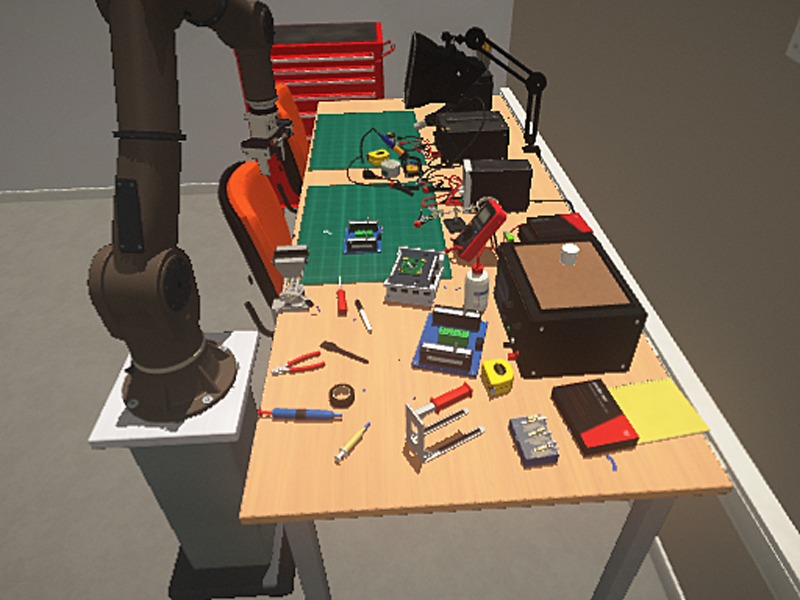

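```bash
cat > h.py <<'E'
import cv2,numpy as np
from cell import calibration
def proj(n,P):
    c=calibration(n);K=np.array([[c['fx'],0,c['cx']],[0,c['fy'],c['cy']],[0,0,1]])
    return cv2.projectPoints(np.asarray(P,float).reshape(-1,3),cv2.Rodrigues(np.array(c['R']))[0],np.array(c['t'],float),K,np.array(c['dist_coeffs']))[0][:,0]
def crop(im,x0,y0,w,h,s):
    o=cv2.resize(im[y0:y0+h,x0:x0+w],None,fx=s,fy=s,interpolation=cv2.INTER_CUBIC)
    for k in range(0,w):
        if (x0+k)%10==0: cv2.line(o,(int(k*s),0),(int(k*s),6),(0,0,255),1);cv2.putText(o,str(x0+k),(int(k*s),16),0,.35,(0,0,255),1)
    for k in range(0,h):
        if (y0+k)%10==0: cv2.line(o,(0,int(k*s)),(6,int(k*s)),(0,0,255),1);cv2.putText(o,str(y0+k),(8,int(k*s)+4),0,.35,(0,0,255),1)
    return o
def side_by(a,b):
    h=max(a.shape[0],b.shape[0]);p=lambda i:cv2.copyMakeBorder(i,0,h-i.shape[0],0,0,cv2.BORDER_CONSTANT)
    return np.hstack([p(a),p(b)])
def pose(x,y,yaw,P,z=0):
    P=np.atleast_2d(np.asarray(P,float));c,s=np.cos(yaw),np.sin(yaw)
    return P@np.array([[c,s,0],[-s,c,0],[0,0,1]])+[x,y,z]
E
python3 - <<'E'
from h import *
t=cv2.imread("pics/raw_top0.png");s=cv2.imread("pics/raw_side0.png")
cv2.imwrite("pics/c1.png",crop(t,160,130,150,86,5.3))
cv2.imwrite("pics/c2.png",side_by(crop(t,325,148,52,60,7),crop(s,256,240,60,66,7)))
cv2.imwrite("pics/c3.png",crop(s,240,150,84,96,6))
E
```

```text
(no output)
```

View pics/c1.png

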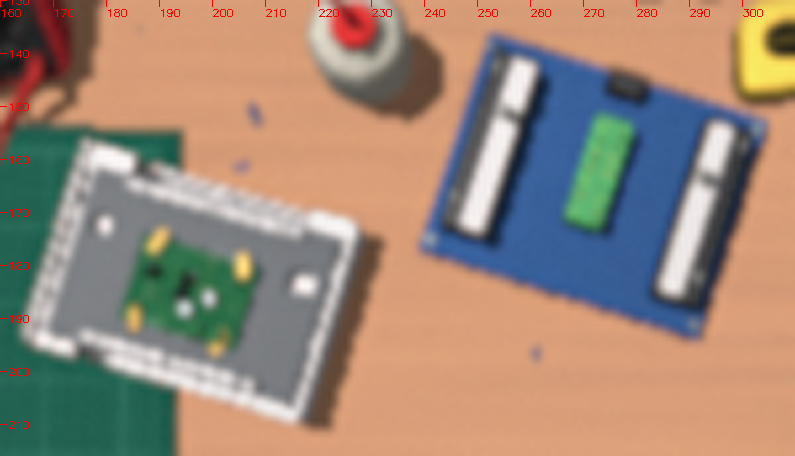

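View pics/c2.png

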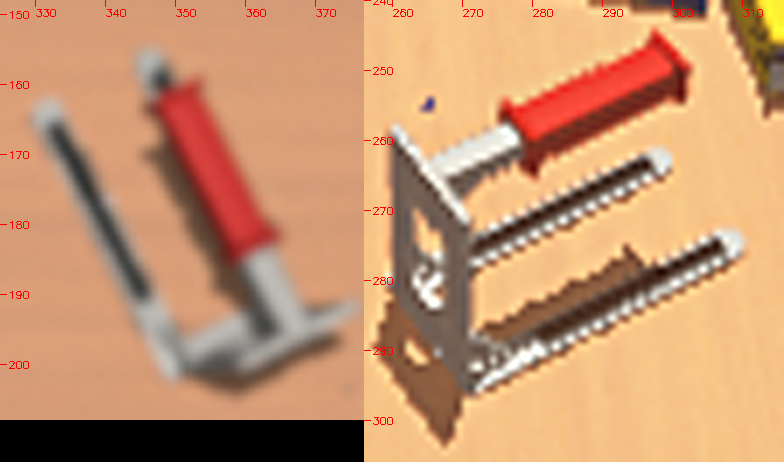

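View pics/c3.png

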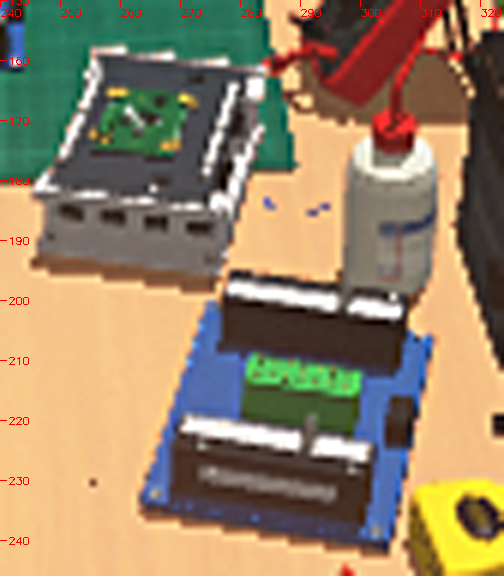

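Pictures: the fork stands at the right (top-view grip ~(355,172) raw, tips up). The carrier and rack are left of centre (195,183), and the large nest is at (270,165) with its connector at the back. Nest candidates are the large one (270,165) and the small one (129,225). At ~3.3 mm/px the large one is ~150x190, so I choose it. The only red-handled rival to the grip is the screwdriver, (221,242).

```bash
cat > fit.py <<'E'
from h import *
from scipy.optimize import least_squares
D={'nest':[('top',[(75,95,12),(75,-95,12),(-75,-95,12),(-75,95,12),(58,55,50),(-58,55,50),(58,-55,50),(-58,-55,50)],
 [(252.5,136.5),(304,153),(291.5,193.5),(239.5,177),(261.9,142.3),(252,175),(293.2,152.6),(283.6,184.3)]),
 ('side',[(-75,-95,12),(75,-95,12),(75,95,12),(-75,95,12),(20,-65,74)],[(263.3,235),(304.7,240.8),(312,206.3),(275.3,200),(291.8,219.2)])],
'rack':[('top',[(65,-90,58),(-65,-90,58),(-65,90,58),(65,90,58)],[(227.5,172.5),(216,209.2),(164.7,193.2),(177,156.4)]),
 ('side',[(-65,-90,58),(65,-90,58),(65,90,58),(-65,90,58),(-65,-90,0),(65,-90,0)],[(246.3,181.3),(278,184.7),(284.2,161.7),(255.8,158.3),(246.3,193.7),(275.8,196.7)])],
'carrier':[('top',[(20,65,8),(20,-65,8)],[(179.8,172.3),(217.5,183.8)])],
'fork':[('top',[(64,28,5),(64,-28,5),(0,0,115)],[(331.4,162.8),(346.4,156.2),(355.6,172.3)]),
 ('side',[(66,-28,2.5),(66,28,2.5),(-85,-30,0),(-85,-30,112),(-85,30,112),(38,10,115),(38,-10,115),(-38,10,115),(-38,-10,115)],
 [(309,274.7),(298.3,263.1),(271.4,296.1),(271.4,271.7),(260,258.3),(297.6,244.6),(302.6,249.7),(276.6,254.3),(279,259.7)])]}
if __name__=="__main__":
  g={'nest':(.65,-.05,-.28),'rack':(.55,.2,-.28),'carrier':(.55,.2,-.28),'fork':(.55,-.3,.43)}
  for k,v in D.items():
    def f(p):
        return np.concatenate([(proj(n,pose(*p[:3],np.array(P)/1e3,z=p[3] if k!='carrier' else .05))-(np.array(U)-.5)).ravel() for n,P,U in v]+[[0 if k!='carrier' else p[3]]])
    r=least_squares(f,[*g[k],0],loss='soft_l1')
    print(k,np.round(r.x,4)); print(np.round(f(r.x)[:-1].reshape(-1,2),1).tolist())
E
python3 fit.py
```

```text
nest [ 0.6215  0.0637 -0.3052 -0.002 ]
[[-0.3, -0.1], [1.1, 0.2], [0.3, 1.4], [-0.8, 0.9], [0.1, 0.2], [-0.7, 0.6], [0.4, -0.1], [-0.6, 1.4], [0.9, -1.1], [1.7, 0.1], [1.4, -0.2], [0.1, 0.6], [1.1, 0.4]]
rack [ 0.5545  0.314  -0.2932 -0.    ]
[[0.8, 0.2], [0.4, 1.3], [-0.8, 1.0], [-0.9, 0.1], [-0.2, 0.4], [-0.1, 1.1], [1.7, -0.5], [0.9, -0.5], [0.3, -0.7], [1.9, 0.6]]
carrier [ 0.5531  0.3118 -0.2895  0.    ]
[[-0.1, -0.0], [0.1, 0.0]]
fork [ 0.5844 -0.1929  0.4776  0.0022]
[[-0.2, 1.2], [-0.6, 0.4], [0.7, 1.0], [1.7, -0.8], [1.9, -0.9], [-0.8, -0.1], [-0.7, 0.3], [-0.3, -0.3], [0.7, 0.6], [-0.4, -0.2], [0.4, 1.0], [1.8, 0.1]]
```

Run:
```python
from fit import *
g={'nest':(.62,.06,-.3),'rack':(.55,.31,-.29),'carrier':(.553,.31,-.29),'fork':(.584,-.19,.478)}
for k,v in D.items():
  for sub in (['top'],['side'],['top','side']):
   for o in (0,.5):
    w=[a for a in v if a[0] in sub]
    if not w: continue
    f=lambda p:np.concatenate([(proj(n,pose(*p,np.array(P)/1e3,z=.05*(k=='carrier')))-(np.array(U)-o)).ravel() for n,P,U in w])
    r=least_squares(f,g[k],loss='soft_l1');print(k,sub,o,np.round(r.x,4),round(r.cost,2))
t=cv2.imread("pics/raw_top0.png");s=cv2.imread("pics/raw_side0.png")
def ov(im,n,S,x0,y0,w,h):
    o=crop(im,x0,y0,w,h,S)
    def pl(p,P,z=0,c=(0,255,255),cl=True):
        q=(proj(n,pose(*p,np.array(P)/1e3,z=z))+.5-[x0,y0])*S
        cv2.polylines(o,[np.round(q).astype(int)],cl,c,1)
    R=lambda a,b,c,d,z:[(a,c,z),(b,c,z),(b,d,z),(a,d,z)]
    N=(.6215,.0637,-.3052);pl(N,R(-75,75,-95,95,12));pl(N,R(-58,58,-75,-55,50));pl(N,R(-58,58,55,75,50))
    for y in(65,-65): pl(N,[(20,y,50),(20,y,74)],c=(0,0,255),cl=False)
    K=(.5545,.314,-.2932);pl(K,R(-65,65,-90,90,58))
    C=(.5531,.3118,-.2895)
    for y in(65,-65): pl(C,R(14.5,25.5,y-6,y+6,8),.05,(0,0,255))
    F=(.5844,-.1929,.4776)
    pl(F,R(-84,66,20,36,5));pl(F,R(-84,66,-36,-20,5));pl(F,R(-38,38,-10,10,115),c=(255,0,0));pl(F,[(-85,-30,0),(-85,30,0),(-85,30,112),(-85,-30,112)])
    return o
cv2.imwrite("pics/o1.png",np.vstack([ov(t,'top',3.6,160,130,218,80),ov(s,'side',3.6,160,155,218,80)]))
cv2.imwrite("pics/o2.png",side_by(ov(s,'side',4.7,240,150,84,126),ov(s,'side',6,254,240,62,64)))
```

```text
nest ['top'] 0 [ 0.6214  0.0618 -0.2999] 2.71
nest ['top'] 0.5 [ 0.6231  0.0635 -0.2999] 2.71
nest ['side'] 0 [ 0.6189  0.0594 -0.3108] 1.31
nest ['side'] 0.5 [ 0.6174  0.0621 -0.3101] 1.26
nest ['top', 'side'] 0 [ 0.6205  0.0613 -0.3058] 5.04
nest ['top', 'side'] 0.5 [ 0.6212  0.0633 -0.306 ] 6.91
rack ['top'] 0 [ 0.555   0.3117 -0.2999] 1.4
rack ['top'] 0.5 [ 0.5567  0.3134 -0.2999] 1.39
rack ['side'] 0 [ 0.5532  0.3118 -0.2702] 2.51
rack ['side'] 0.5 [ 0.5513  0.3154 -0.2697] 2.36
rack ['top', 'side'] 0 [ 0.5544  0.3118 -0.2897] 4.57
rack ['top', 'side'] 0.5 [ 0.5545  0.3139 -0.2932] 5.8
carrier ['top'] 0 [ 0.5515  0.3101 -0.2894] 0.0
carrier ['top'] 0.5 [ 0.5531  0.3118 -0.2895] 0.0
carrier ['top', 'side'] 0 [ 0.5515  0.3101 -0.2894] 0.0
carrier ['top', 'side'] 0.5 [ 0.5531  0.3118 -0.2895] 0.0
fork ['top'] 0 [ 0.5851 -0.1934  0.427 ] 0.13
fork ['top'] 0.5 [ 0.5867 -0.1918  0.428 ] 0.11
fork ['side'] 0 [ 0.5847 -0.1926  0.4957] 4.8
fork ['side'] 0.5 [ 0.5834 -0.1906  0.4965] 4.75
fork ['top', 'side'] 0 [ 0.5852 -0.1937  0.4747] 6.11
fork ['top', 'side'] 0.5 [ 0.5847 -0.1918  0.4706] 7.24
```

View pics/o1.png

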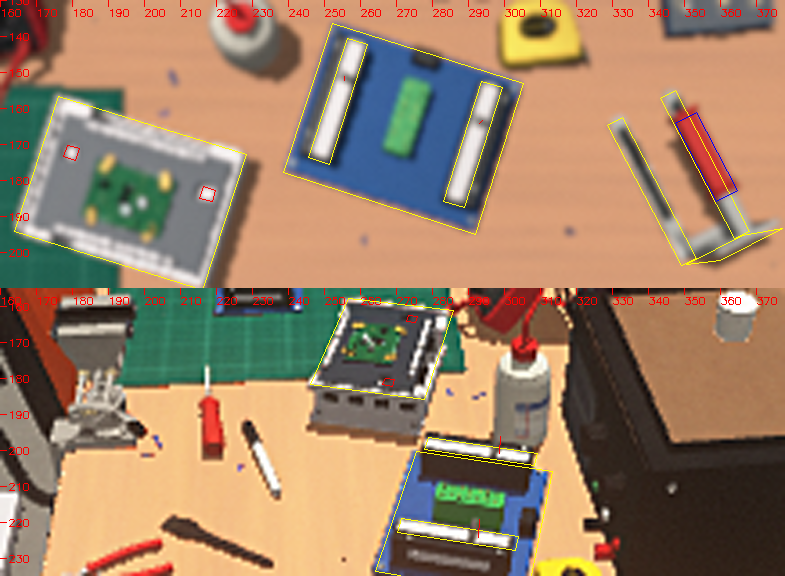

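The overlay fits both views, with heights within 2 mm and base sizes matching. Estimates: fork (0.585, -0.1935, yaw 0.445), carrier (0.552, 0.311), nest (0.621, 0.0615, -0.303). I'll turn first, then travel over the fork.

Emit:
send_rows(offset=[[0,0,0],[0,0,0],[0,0,0],[0,0,0],[0,0,0],[0,0,0],[0,0,0],[0,0,0],[0,0,0],[0,0,0]], angular=[[0,0,-0.914],[0,0,-0.914],[0,0,-0.914],[0,0,-0.914],[0,0,-0.914],[0,0,-0.914],[0,0,-0.914],[0,0,-0.914],[0,0,-0.914],[0,0,0]], gripper=[-1,-1,-1,-1,-1,-1,-1,-1,-1,-1])

```text
time: 1.35
eef_pos: [0.1684, 0.6016, 0.2263]
tool_rot: [-0.0, -0.22, 0.975, -0.0]
wrist_force: [-0.3, -0.2, -0.0]
width: 0.999
finger_force: 0.0
```

```bash
cat > st.py <<'E'
import sys,numpy as np
from cell import telemetry
from scipy.spatial.transform import Rotation as Ro
def st():
    s=telemetry.observe();q=s['tool_rot'];R=Ro.from_quat([*q[1:],q[0]]).as_matrix();return s,R
def go(x,y,yaw=None,z=None):
    s,R=st();p=np.array(s['eef_pos']);y0=np.arctan2(-R[0,1],R[1,1])
    d=np.array([x,y,p[2] if z is None else z])-p
    print('t',round(s['time'],2),'p',p.round(4),'yaw',round(y0,4),'tilt xy',R[:2,2].round(4),'F',np.round(s['wrist_force'],1),'w',round(s['width'],3),'ff',round(s['finger_force'],1))
    print('tool-axis units of .025:',(R.T@d/.025).round(3),'turn z (5deg units)',None if yaw is None else round(-np.degrees(yaw-y0)/5,3))
if __name__=="__main__": go(*map(float,sys.argv[1:]))
E
python3 st.py .585 -.1935 .445 .186
```

```text
t 1.35 p [0.1684 0.6016 0.2263] yaw 0.4444 tilt xy [-0.0003 -0.0007] F [-0.3 -0.2 -0. ] w 0.999 ff 0.0
tool-axis units of .025: [ -1.371 -35.878   1.631] turn z (5deg units) -0.007
```

Emit:
send_rows(offset=[[-0.038,-0.5,0],[-0.038,-1,0],[-0.038,-1,0],[-0.038,-1,0],[-0.038,-1,0],[-0.038,-1,0],[-0.038,-1,0],[-0.038,-1,0],[-0.038,-1,0],[-0.038,-1,0],[-0.038,-1,0],[-0.038,-1,0],[-0.038,-1,0],[-0.038,-1,0],[-0.038,-1,0],[-0.038,-1,0],[-0.038,-1,0],[-0.038,-1,0],[-0.038,-1,0],[-0.038,-1,0]], angular=[[0,0,0],[0,0,0],[0,0,0],[0,0,0],[0,0,0],[0,0,0],[0,0,0],[0,0,0],[0,0,0],[0,0,0],[0,0,0],[0,0,0],[0,0,0],[0,0,0],[0,0,0],[0,0,0],[0,0,0],[0,0,0],[0,0,0],[0,0,0]], gripper=[-1,-1,-1,-1,-1,-1,-1,-1,-1,-1,-1,-1,-1,-1,-1,-1,-1,-1,-1,-1])

```text
time: 3.85
eef_pos: [0.3954, 0.1685, 0.2268]
tool_rot: [0.0, -0.22, 0.976, 0.0]
wrist_force: [0.8, 0.3, 0.5]
width: 0.996
finger_force: 0.0
```

Emit:
send_rows(offset=[[-0.038,-1,0.1],[-0.038,-1,0.1],[-0.038,-1,0.1],[-0.038,-1,0.1],[-0.038,-1,0.1],[-0.038,-1,0.1],[-0.038,-1,0.1],[-0.038,-1,0.1],[-0.038,-1,0.1],[-0.038,-1,0.1],[-0.038,-1,0.1],[-0.038,-1,0.1],[-0.038,-1,0.1],[-0.038,-1,0.1],[-0.038,-1,0.1],[-0.038,-0.9,0.1],[0,-0.4,0],[0,0,0]], angular=[[0,0,0],[0,0,0],[0,0,0],[0,0,0],[0,0,0],[0,0,0],[0,0,0],[0,0,0],[0,0,0],[0,0,0],[0,0,0],[0,0,0],[0,0,0],[0,0,0],[0,0,0],[0,0,0],[0,0,0],[0,0,0]], gripper=[-1,-1,-1,-1,-1,-1,-1,-1,-1,-1,-1,-1,-1,-1,-1,-1,-1,-1])

```text
time: 6.1
eef_pos: [0.5844, -0.1917, 0.1866]
tool_rot: [-0.0, -0.22, 0.975, 0.0]
wrist_force: [0.4, 0.4, -0.0]
width: 0.999
finger_force: 0.0
```

```bash
python3 st.py .585 -.1935 .445 .086
```

```text
t 6.1 p [ 0.5844 -0.1917  0.1866] yaw 0.4437 tilt xy [-0.0002  0.    ] F [ 0.4  0.4 -0. ] w 0.999 ff 0.0
tool-axis units of .025: [ 0.006 -0.075  4.026] turn z (5deg units) -0.015
```

Emit:
send_rows(offset=[[0,-0.075,0.5],[0,0,1],[0,0,1],[0,0,1],[0,0,0.5],[0,0,0],[0,0,0],[0,0,0],[0,0,0],[0,0,0],[0,0,0],[0,0,0]], angular=[[0,0,0],[0,0,0],[0,0,0],[0,0,0],[0,0,0],[0,0,0],[0,0,0],[0,0,0],[0,0,0],[0,0,0],[0,0,0],[0,0,0]], gripper=[-1,-1,-1,-1,-1,-1,1,1,1,1,1,1], force=55)

```text
time: 7.6
eef_pos: [0.5853, -0.1929, 0.0868]
tool_rot: [0.0, -0.221, 0.975, 0.0]
wrist_force: [-0.8, 0.0, -0.2]
width: 0.396
finger_force: 0.0
```

```bash
python3 st.py .585 -.1935 .445 .206
python3 - <<'E'
from h import *
from cell import get_image
t=get_image('top')[:,:,::-1];s=get_image('side')[:,:,::-1]
cv2.imwrite("pics/g.png",side_by(crop(t,325,148,52,60,7),crop(s,256,235,60,70,7)))
E
```

```text
t 7.6 p [ 0.5853 -0.1929  0.0868] yaw 0.445 tilt xy [0. 0.] F [-0.8  0.  -0.2] w 0.396 ff 0.0
tool-axis units of .025: [ 0.022 -0.015 -4.77 ] turn z (5deg units) -0.0
```

View pics/g.png

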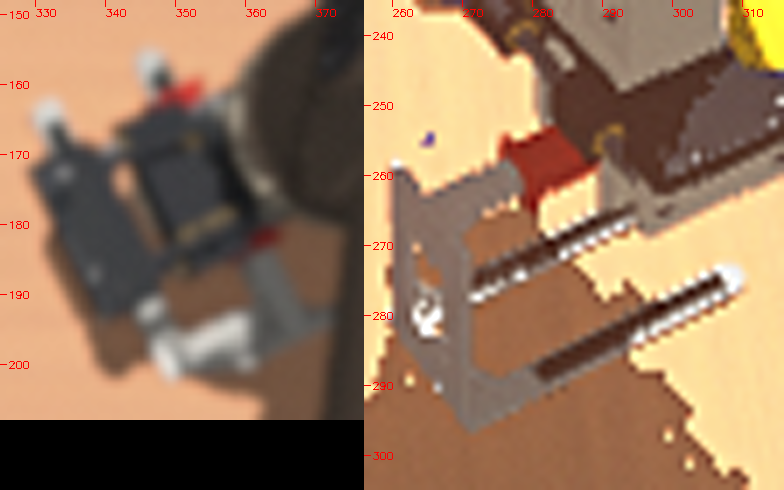

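The fingers are still closing, centred on the red grip at top (356,172), with the tines undisturbed. I'll finish closing, then lift and turn.

Emit:
send_rows(offset=[[0,0,0],[0,0,0],[0,0,0],[0,0,0],[0,0,0],[0,0,0],[0,0,-0.2],[0,0,-0.2]], angular=[[0,0,0],[0,0,0],[0,0,0],[0,0,0],[0,0,0],[0,0,0],[0,0,0],[0,0,0]], gripper=[1,1,1,1,1,1,1,1], force=55)

```text
time: 8.7
eef_pos: [0.5851, -0.1931, 0.0969]
tool_rot: [-0.0, -0.221, 0.975, -0.0]
wrist_force: [0.1, -0.3, -4.9]
width: 0.213
finger_force: 54.7
```

Emit:
send_rows(offset=[[0,0,-0.5],[0,0,-0.5],[0,0,-0.5],[0,0,-0.5],[0,0,-0.5],[0,0,-0.5],[0,0,-0.5],[0,0,-0.2],[0,0,0],[0,0,0]], angular=[[0,0,0.5],[0,0,1],[0,0,1],[0,0,1],[0,0,1],[0,0,1],[0,0,1],[0,0,1],[0,0,0.91],[0,0,0]], gripper=[1,1,1,1,1,1,1,1,1,1])

```text
time: 9.95
eef_pos: [0.5853, -0.1929, 0.1895]
tool_rot: [0.0, 0.144, 0.99, -0.0]
wrist_force: [0.7, 0.0, -4.9]
width: 0.212
finger_force: 54.7
```

```bash
python3 st.py .408 .3537 -.289 .187
```

```text
t 9.95 p [ 0.5853 -0.1929  0.1895] yaw -0.2884 tilt xy [ 0.0001 -0.    ] F [ 0.7  0.  -4.9] w 0.212 ff 54.7
tool-axis units of .025: [13.015 18.943  0.097] turn z (5deg units) 0.007
```

Emit:
send_rows(offset=[[0.65,0.947,0],[0.65,0.947,0],[0.65,0.947,0],[0.65,0.947,0],[0.65,0.947,0],[0.65,0.947,0],[0.65,0.947,0],[0.65,0.947,0],[0.65,0.947,0],[0.65,0.947,0],[0.65,0.947,0],[0.65,0.947,0],[0.65,0.947,0],[0.65,0.947,0],[0.65,0.947,0],[0.65,0.947,0],[0.65,0.947,0],[0.65,0.947,0],[0.65,0.947,0],[0.65,0.947,0]], angular=[[0,0,0],[0,0,0],[0,0,0],[0,0,0],[0,0,0],[0,0,0],[0,0,0],[0,0,0],[0,0,0],[0,0,0],[0,0,0],[0,0,0],[0,0,0],[0,0,0],[0,0,0],[0,0,0],[0,0,0],[0,0,0],[0,0,0],[0,0,0]], gripper=[1,1,1,1,1,1,1,1,1,1,1,1,1,1,1,1,1,1,1,1])

```text
time: 12.45
eef_pos: [0.4085, 0.3542, 0.1894]
tool_rot: [0.0, 0.143, 0.99, 0.0]
wrist_force: [0.5, -0.2, -3.9]
width: 0.213
finger_force: 54.7
```

Emit:
send_rows(offset=[[0,0,0],[0,0,0.3],[0,0,0.3],[0,0,0.3],[0,0,0.3],[0,0,0]], angular=[[0,0,0],[0,0,0],[0,0,0],[0,0,0],[0,0,0],[0,0,0]], gripper=[1,1,1,1,1,1])

```text
time: 13.2
eef_pos: [0.4084, 0.3531, 0.1585]
tool_rot: [-0.0, 0.144, 0.99, -0.001]
wrist_force: [-0.0, 0.1, -3.8]
width: 0.21
finger_force: 54.7
```

```bash
python3 st.py .408 .3537 -.289 .121
python3 - <<'E'
from h import *
from cell import get_image
t=get_image('top')[:,:,::-1];s=get_image('side')[:,:,::-1]
cv2.imwrite("pics/raw_t2.png",t);cv2.imwrite("pics/raw_s2.png",s)
cv2.imwrite("pics/p.png",side_by(crop(t,110,145,130,120,3.6),crop(s,180,140,115,110,2.9)))
E
```

```text
t 13.2 p [0.4084 0.3531 0.1585] yaw -0.2891 tilt xy [-0.0008 -0.0011] F [-0.   0.1 -3.8] w 0.21 ff 54.7
tool-axis units of .025: [0.023 0.02  1.499] turn z (5deg units) -0.001
```

View pics/p.png

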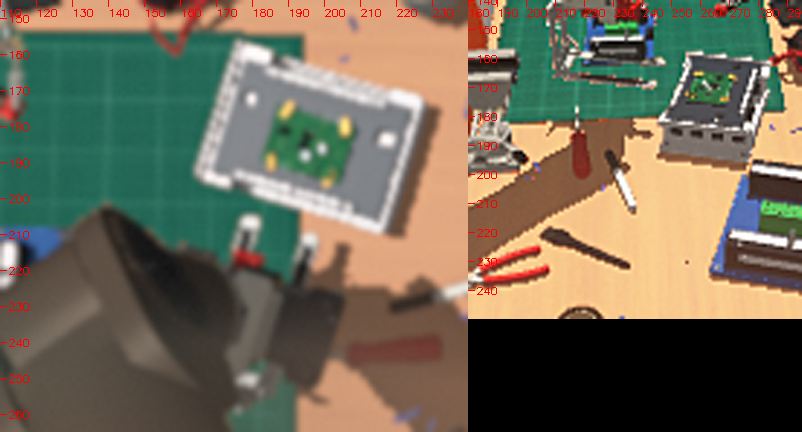

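Run:
```python
from h import *
from scipy.optimize import least_squares
print(proj('top',pose(.4084,.3531,-.2891,[(.066,.028,.005),(.066,-.028,.005)],z=.0717)))
```

```text
[[179.64548119 205.5661755 ]
 [196.27111003 210.6517977 ]]
```

The tips show at top (179,205) and (196,211), within 0.5 px of prediction, so the fork is centred in the grip and the calibration is consistent. I'll lower and slide in.

Emit:
send_rows(offset=[[0,0,0.5],[0,0,0.5],[0,0,0.5],[0,0,0],[-0.3,0,0],[-0.5,0,0],[-0.5,0,0],[-0.5,0,0],[-0.5,0,0],[-0.5,0,0],[0,0,0]], angular=[[0,0,0],[0,0,0],[0,0,0],[0,0,0],[0,0,0],[0,0,0],[0,0,0],[0,0,0],[0,0,0],[0,0,0],[0,0,0]], gripper=[1,1,1,1,1,1,1,1,1,1,1])

```text
time: 14.68
eef_pos: [0.4771, 0.3329, 0.1217]
tool_rot: [0.0, 0.145, 0.989, -0.0]
wrist_force: [-0.4, 0.0, -3.9]
width: 0.213
finger_force: 54.7
```

```bash
python3 st.py .5515 .3107 -.289 .121
```

```text
t 14.68 p [0.4771 0.3329 0.1217] yaw -0.2906 tilt xy [ 0.0006 -0.0002] F [-0.4  0.  -3.9] w 0.213 ff 54.7
tool-axis units of .025: [-3.107  0.004  0.031] turn z (5deg units) -0.018
```

Then lift: gap ~10 mm, slow pick-up, up to carrier z ≈ 0.1.

Emit:
send_rows(offset=[[-0.5,0,0.01],[-0.5,0,0.01],[-0.5,0,0.01],[-0.5,0,0],[-0.5,0,0],[-0.4,0,0],[-0.2,0,0],[0,0,0],[0,0,-0.1],[0,0,-0.1],[0,0,-0.1],[0,0,-0.1],[0,0,-0.1],[0,0,-0.1],[0,0,-0.1],[0,0,-0.1],[0,0,0]], angular=[[0,0,0],[0,0,0],[0,0,0],[0,0,0],[0,0,0],[0,0,0],[0,0,0],[0,0,0],[0,0,0],[0,0,0],[0,0,0],[0,0,0],[0,0,0],[0,0,0],[0,0,0],[0,0,0],[0,0,0]], gripper=[1,1,1,1,1,1,1,1,1,1,1,1,1,1,1,1,1], force=60)

```text
time: 16.8
eef_pos: [0.5502, 0.3116, 0.1412]
tool_rot: [0.0, 0.144, 0.99, 0.0]
wrist_force: [-0.4, -0.5, -7.4]
width: 0.216
finger_force: 59.7
```

```bash
python3 st.py .5515 .3107 -.289 .185
```

```text
t 16.8 p [0.5502 0.3116 0.1412] yaw -0.289 tilt xy [0.0003 0.0002] F [-0.4 -0.5 -7.4] w 0.216 ff 59.7
tool-axis units of .025: [-0.059 -0.019 -1.752] turn z (5deg units) 0.0
```

Load +3.5 N, so the carrier is borne. I'll lift to ~0.105 and move sideways; the bottle is ~50 mm clear ahead of the tips.

Emit:
send_rows(offset=[[0,0,-0.2],[0,0,-0.35],[0,0,-0.35],[0,0,-0.35],[0,0,-0.35],[0,0,-0.2],[0,-0.1,0],[0,-0.25,0],[0,-0.4,0],[0,-0.5,0],[0,-0.5,0],[0,-0.5,0],[0,-0.5,0],[0,-0.5,0],[0,-0.5,0],[0,-0.5,0],[0,-0.5,0],[0,-0.5,0],[0,-0.5,0],[0,-0.5,0]], angular=[[0,0,0],[0,0,0],[0,0,0],[0,0,0],[0,0,0],[0,0,0],[0,0,0.02],[0,0,0.02],[0,0,0.02],[0,0,0.02],[0,0,0.02],[0,0,0.02],[0,0,0.02],[0,0,0.02],[0,0,0],[0,0,0],[0,0,0],[0,0,0],[0,0,0],[0,0,0]], gripper=[1,1,1,1,1,1,1,1,1,1,1,1,1,1,1,1,1,1,1,1])

```text
time: 19.3
eef_pos: [0.5038, 0.1614, 0.186]
tool_rot: [0.0, 0.151, 0.989, 0.0]
wrist_force: [-0.1, 0.2, -8.3]
width: 0.212
finger_force: 59.7
```

Emit:
send_rows(offset=[[0,-0.5,0],[0,-0.5,0],[0,-0.5,0],[0,-0.4,0],[0,-0.25,0],[0,-0.1,0],[0,0,0]], angular=[[0,0,0],[0,0,0],[0,0,0],[0,0,0],[0,0,0],[0,0,0],[0,0,0]], gripper=[1,1,1,1,1,1,1])

```text
time: 20.18
eef_pos: [0.4873, 0.1087, 0.186]
tool_rot: [0.0, 0.151, 0.989, 0.0]
wrist_force: [0.5, -0.2, -8.2]
width: 0.21
finger_force: 59.7
```

```bash
python3 st.py .621 .0615 -.303 .186
```

```text
t 20.18 p [0.4873 0.1087 0.186 ] yaw -0.3028 tilt xy [0.0002 0.0002] F [ 0.5 -0.2 -8.2] w 0.21 ff 59.7
tool-axis units of .025: [-5.666e+00 -2.080e-01  1.000e-03] turn z (5deg units) 0.003
```

Emit:
send_rows(offset=[[-0.15,-0.02,0],[-0.35,-0.02,0],[-0.5,-0.02,0],[-0.5,-0.02,0],[-0.5,-0.02,0],[-0.5,-0.02,0],[-0.5,-0.02,0],[-0.5,-0.01,0],[-0.5,-0.01,0],[-0.5,-0.01,0],[-0.5,0,0],[-0.35,0,0.1],[-0.2,0,0.2],[-0.05,0,0.2],[0,0,0.1],[0,0,0]], angular=[[0,0,0],[0,0,0],[0,0,0],[0,0,0],[0,0,0],[0,0,0],[0,0,0],[0,0,0],[0,0,0],[0,0,0],[0,0,0],[0,0,0],[0,0,0],[0,0,0],[0,0,0],[0,0,0]], gripper=[1,1,1,1,1,1,1,1,1,1,1,1,1,1,1,1])

```text
time: 22.18
eef_pos: [0.6191, 0.063, 0.1707]
tool_rot: [-0.0, 0.151, 0.989, 0.0]
wrist_force: [-0.4, 0.3, -6.6]
width: 0.214
finger_force: 59.7
```

```bash
python3 st.py .621 .0615 -.303 .171
python3 - <<'E'
from h import *
from cell import get_image
t=get_image('top')[:,:,::-1];s=get_image('side')[:,:,::-1]
cv2.imwrite("pics/raw_t3.png",t);cv2.imwrite("pics/raw_s3.png",s)
cv2.imwrite("pics/n.png",side_by(crop(t,234,128,76,70,5.2),crop(s,258,176,64,72,6.2)))
E
```

```text
t 22.18 p [0.6191 0.063  0.1707] yaw -0.3026 tilt xy [-0.0008  0.0001] F [-0.4  0.3 -6.6] w 0.214 ff 59.7
tool-axis units of .025: [-0.089 -0.033 -0.012] turn z (5deg units) 0.004
```

View pics/n.png

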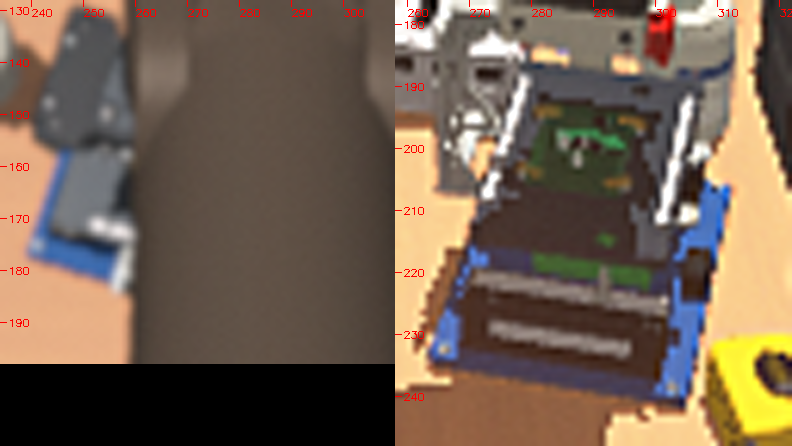

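Run:
```python
from h import *
for (x,y,yaw) in [(.6191+.0017*.954-.0011*.298,.063-.0017*.298-.0011*.954,-.3026)]:
    print(x,y)
    for n in('side','top'):
        print(n,'slot mid',proj(n,pose(x,y,yaw,[(.02,-.065,.004)],z=.0889)),'left',proj(n,pose(x,y,yaw,[(.02,.065,.004)],z=.0889)),
     'plate corners',proj(n,pose(x,y,yaw,[(-.055,-.08,.008),(.055,-.08,.008),(.055,.08,.008),(-.055,.08,.008)],z=.0889)).round(1).tolist())
print('pin tip',proj('side',pose(.621,.0615,-.303,[(.02,-.065,.074)])))
s=cv2.imread('pics/raw_s3.png').astype(int)
print('green excess');print((s[210:220,284:300,1]-s[210:220,284:300,[0,2]].max(2)))
print('gray');print(s[210:226,284:300].sum(2)//3)
```

```text
0.620394 0.061444
side slot mid [[292.48949757 215.00493296]] left [[298.45448767 191.89085519]] plate corners [[270.0, 213.7], [302.1, 218.6], [308.6, 189.9], [279.3, 185.9]]
top slot mid [[294.69507954 162.16637223]] left [[255.81054743 149.87230162]] plate corners [[292.3, 185.9], [302.7, 153.0], [254.7, 137.8], [244.1, 170.6]]
pin tip [[292.42019296 219.07101373]]
green excess
[[-17 -16 -16 -16 -15 -15 -17 -14 -14 -15 -15 -16  -3  -3  -4  -2]
 [-18 -16 -18 -17 -17 -17 -16 -17 -17 -16 -15 -16  -5  -4  -4  -4]
 [-17 -17 -17 -17 -17 -17 -18 -16 -16 -17 -16 -18 -18  -4  -4  -4]
 [-16 -16 -17 -16 -17 -17 -18   0  -9 -16 -18 -17 -17  -5  -6  -6]
 [-18 -18 -18 -17 -16 -21   2  32  24   6 -15 -16 -18  -5  -6  -6]
 [-19 -21 -20 -18 -18 -18 -11   1  21  -6 -18 -17 -18  -6  -7  -7]
 [-15 -18 -20 -20 -21 -20 -22 -20 -23 -21 -17 -18 -18  -7  -7  -9]
 [ 18   6  -4  -4 -13 -16 -15 -17 -18 -18 -20 -20 -16 -12 -13 -12]
 [ 30  29  30  31  33  20  20   3  -7  -1 -12 -13 -15 -16 -18 -18]
 [ 26  27  28  28  31  31  33  -2  13  34  33  32  21  20  10  -8]]
gray
[[ 54  52  53  51  52  53  51  53  50  5
[... 332 characters left out ...]
  55  51  49  47  93  92  90]
 [ 55  56  53  55  55  51  53  52  52  51  52  51  51  91  91  89]
 [ 70  65  60  59  58  54  53  55  54  53  53  52  58  79  75  76]
 [ 71  72  72  72  70  68  66  68  60  57  55  55  54  52  51  48]
 [ 72  67  70  70  71  69  67 106  86  71  72  72  66  68  63  55]
 [ 68  66  66  68  69  67  73 113  87  68  72  71  68  69  72  64]
 [ 89  71  77  68  61  68  77 110  95  65  65  68  70  69  69  68]
 [129 129 130 129 105 104  81 106  84  67  65  67  71  63  64  64]
 [122 123 124 127 129 125 101 107 103 128 130 106 113  73  71  68]
 [ 51  71  95  95 125 112 101 105 104 117 127 130 128 130 131 128]
 [ 45  40  41  39  38  51  50  67  97  94 123 125 121 124 125 123]]
```

The side view shows the slot at (292,214.7), with green visible through it, and the right pin tip at (291.9,219). Both are offset from prediction by the same ~0.5 px, so alignment is within ~1 mm. Lowering slowly.

Emit:
send_rows(offset=[[-0.02,0,0.1],[0,0,0.15],[0,0,0.15],[0,0,0.15],[0,0,0.15],[0,0,0.1],[0,0,0.08],[0,0,0.08],[0,0,0.08],[0,0,0]], angular=[[0,0,0],[0,0,0],[0,0,0],[0,0,0],[0,0,0],[0,0,0],[0,0,0],[0,0,0],[0,0,0],[0,0,0]], gripper=[1,1,1,1,1,1,1,1,1,1])

```text
time: 23.52
eef_pos: [0.62, 0.0626, 0.1448]
tool_rot: [-0.0, 0.151, 0.989, -0.0]
wrist_force: [0.7, -0.2, -7.8]
width: 0.213
finger_force: 59.7
```

```bash
python3 st.py .621 .0615 -.303 .122
```

```text
t 23.52 p [0.62   0.0626 0.1448] yaw -0.3029 tilt xy [-0.0003  0.    ] F [ 0.7 -0.2 -7.8] w 0.213 ff 59.7
tool-axis units of .025: [-0.053 -0.029  0.913] turn z (5deg units) 0.001
```

Carrier at 0.063, on the tapers with no contact force. Continuing down.

Emit:
send_rows(offset=[[0,0,0.08],[0,0,0.08],[0,0,0.08],[0,0,0.08],[0,0,0.08],[0,0,0.08],[0,0,0.08],[0,0,0]], angular=[[0,0,0],[0,0,0],[0,0,0],[0,0,0],[0,0,0],[0,0,0],[0,0,0],[0,0,0]], gripper=[1,1,1,1,1,1,1,1])

```text
time: 24.52
eef_pos: [0.6205, 0.0626, 0.1312]
tool_rot: [0.0, 0.151, 0.989, 0.0]
wrist_force: [0.6, 0.0, -6.2]
width: 0.211
finger_force: 59.7
```

```bash
python3 st.py .621 .0615 -.303 .121
```

```text
t 24.52 p [0.6205 0.0626 0.1312] yaw -0.3029 tilt xy [0.0008 0.0001] F [ 0.6  0.  -6.2] w 0.211 ff 59.7
tool-axis units of .025: [-0.033 -0.036  0.409] turn z (5deg units) 0.001
```

Emit:
send_rows(offset=[[0,0,0.08],[0,0,0.1],[0,0,0.1],[0,0,0.12],[0,0,0],[0,0,0]], angular=[[0,0,0],[0,0,0],[0,0,0],[0,0,0],[0,0,0],[0,0,0]], gripper=[1,1,1,1,1,1])

```text
time: 25.28
eef_pos: [0.6201, 0.0626, 0.121]
tool_rot: [0.0, 0.151, 0.989, 0.0]
wrist_force: [-0.3, 0.2, -4.1]
width: 0.213
finger_force: 59.7
```

```bash
python3 st.py .4775 .1065 -.303 .121;  python3 - <<'E'
from h import *
from cell import get_image
s=get_image('side')[:,:,::-1]
cv2.imwrite("pics/raw_s4.png",s)
# left/right pin & rail-level check numbers: plate corners if seated
print(proj('side',pose(.621,.0615,-.303,[(-.055,-.08,.008),(.055,-.08,.008),(.055,.08,.008),(-.055,.08,.008),(.02,-.065,.024),(.02,.065,.024)],z=.05)).round(1).tolist())
cv2.imwrite("pics/n2.png",crop(s,250,170,80,76,7.5))
E
```

```text
t 25.27 p [0.6201 0.0626 0.121 ] yaw -0.3029 tilt xy [0. 0.] F [-0.3  0.2 -4.1] w 0.213 ff 59.7
tool-axis units of .025: [ 5.969 -0.025 -0.   ] turn z (5deg units) 0.001
[[270.2, 222.0], [301.6, 227.0], [308.0, 198.0], [279.3, 194.0], [292.4, 219.1], [298.4, 195.9]]
```

View pics/n2.png

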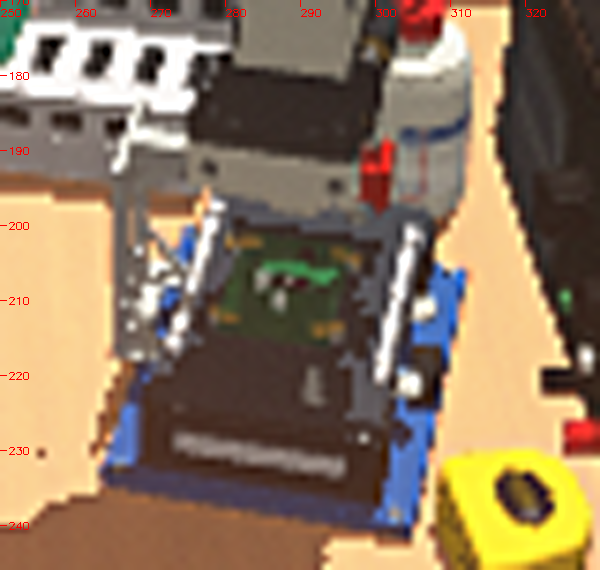

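The pin protrudes through the plate at (291.5,221), the plate lies on the rails, and the force is back to the fork alone. Drawing the fork out.

Emit:
send_rows(offset=[[0.2,0,0],[0.4,0,0],[0.5,0,0],[0.5,0,0],[0.5,0,0],[0.5,0,0],[0.5,0,0],[0.5,0,0],[0.5,0,0],[0.5,0,0],[0.5,0,0],[0.5,0,0],[0.5,0,0],[0.4,0,0],[0.2,0,0],[0,0,0]], angular=[[0,0,0],[0,0,0],[0,0,0],[0,0,0],[0,0,0],[0,0,0],[0,0,0],[0,0,0],[0,0,0],[0,0,0],[0,0,0],[0,0,0],[0,0,0],[0,0,0],[0,0,0],[0,0,0]], gripper=[1,1,1,1,1,1,1,1,1,1,1,1,1,1,1,1])

```text
time: 27.32
eef_pos: [0.4601, 0.1127, 0.1211]
tool_rot: [0.0, 0.151, 0.989, 0.0]
wrist_force: [0.4, 0.9, -3.0]
width: 0.218
finger_force: 59.7
```

```bash
python3 st.py .56 -.195 .445 .19
python3 - <<'E'
from h import *
from cell import get_image
# plane points of small things near park spot (top view raw readings, z~0)
from scipy.optimize import least_squares
for n,u in [('brush',(274,240)),('tape roll',(316,240)),('tape measure',(310,139)),('clamp/terminal',(359,129)),('yellow pen',(352,233)),('speck',(318,194))]:
    r=least_squares(lambda p:(proj('top',[[p[0],p[1],.01]])-u).ravel(),[.5,0]);print(n,r.x.round(3))
E
```

```text
t 27.32 p [0.4601 0.1127 0.1211] yaw -0.3026 tilt xy [0.0002 0.0002] F [ 0.4  0.9 -3. ] w 0.218 ff 59.7
tool-axis units of .025: [ -7.483 -10.558  -2.759] turn z (5deg units) -8.566
brush [0.367 0.054]
tape roll [ 0.368 -0.088]
tape measure [ 0.712 -0.068]
clamp/terminal [ 0.747 -0.235]
yellow pen [ 0.393 -0.209]
speck [ 0.524 -0.095]
```

Emit:
send_rows(offset=[[0.2,0,-0.4],[0,0,-0.8],[0,0,-0.8],[0,0,-0.76],[0,0,0],[0,0,0],[0,0,0],[0,0,0],[0,0,0],[0,0,0],[0,0,0],[0,0,0],[0,0,0]], angular=[[0,0,0],[0,0,0],[0,0,0],[0,0,-0.6],[0,0,-1],[0,0,-1],[0,0,-1],[0,0,-1],[0,0,-1],[0,0,-1],[0,0,-1],[0,0,-0.97],[0,0,0]], gripper=[1,1,1,1,1,1,1,1,1,1,1,1,1])

```text
time: 28.95
eef_pos: [0.4556, 0.1138, 0.1905]
tool_rot: [0.0, -0.22, 0.975, 0.0]
wrist_force: [-0.4, 1.1, -3.0]
width: 0.211
finger_force: 59.7
```

```bash
python3 st.py .583 -.194 .445 .09
```

```text
t 28.95 p [0.4556 0.1138 0.1905] yaw 0.4438 tilt xy [0.0006 0.0002] F [-0.4  1.1 -3. ] w 0.211 ff 59.7
tool-axis units of .025: [  0.688 -13.308   4.021] turn z (5deg units) -0.013
```

Emit:
send_rows(offset=[[0.043,-0.4,0],[0.043,-0.86,0],[0.043,-0.86,0],[0.043,-0.86,0],[0.043,-0.86,0],[0.043,-0.86,0],[0.043,-0.86,0],[0.043,-0.86,0],[0.043,-0.86,0],[0.043,-0.86,0],[0.043,-0.86,0],[0.043,-0.86,0],[0.043,-0.86,0],[0.043,-0.86,0],[0.043,-0.86,0],[0.043,-0.86,0],[0,0,0]], angular=[[0,0,0],[0,0,0],[0,0,0],[0,0,0],[0,0,0],[0,0,0],[0,0,0],[0,0,0],[0,0,0],[0,0,0],[0,0,0],[0,0,0],[0,0,0],[0,0,0],[0,0,0],[0,0,0],[0,0,0]], gripper=[1,1,1,1,1,1,1,1,1,1,1,1,1,1,1,1,1])

```text
time: 31.08
eef_pos: [0.5833, -0.1962, 0.1899]
tool_rot: [-0.0, -0.219, 0.976, -0.001]
wrist_force: [0.2, -0.0, -4.4]
width: 0.209
finger_force: 59.7
```

Emit:
send_rows(offset=[[0,0,0.4],[0,0,0.6],[0,0,0.6],[0,0,0.6],[0,0,0.6],[0,0,0.5],[0,0,0.3],[0,0,0.15],[0,0,0.1],[0,0,0.1],[0,0,0.05],[0,0,0]], angular=[[0,0,0],[0,0,0],[0,0,0],[0,0,0],[0,0,0],[0,0,0],[0,0,0],[0,0,0],[0,0,0],[0,0,0],[0,0,0],[0,0,0]], gripper=[1,1,1,1,1,1,1,1,1,1,1,1])

```text
time: 32.58
eef_pos: [0.5831, -0.1934, 0.09]
tool_rot: [0.0, -0.221, 0.975, 0.0]
wrist_force: [-0.2, -0.5, -2.5]
width: 0.216
finger_force: 59.7
```

```bash
python3 st.py .583 -.194 .445 .0868
```

```text
t 32.58 p [ 0.5831 -0.1934  0.09  ] yaw 0.4451 tilt xy [0.0001 0.0001] F [-0.2 -0.5 -2.5] w 0.216 ff 59.7
tool-axis units of .025: [ 0.012 -0.019  0.129] turn z (5deg units) 0.001
```

Emit:
send_rows(offset=[[0,0,0.04],[0,0,0.04],[0,0,0],[0,0,0]], angular=[[0,0,0],[0,0,0],[0,0,0],[0,0,0]], gripper=[1,1,1,1])

```text
time: 33.08
eef_pos: [0.5831, -0.1935, 0.088]
tool_rot: [0.0, -0.221, 0.975, -0.0]
wrist_force: [-1.2, 0.1, -4.5]
width: 0.215
finger_force: 59.7
```

Emit:
send_rows(offset=[[0,0,0.04],[0,0,0],[0,0,0]], angular=[[0,0,0],[0,0,0],[0,0,0]], gripper=[1,1,1])

```text
time: 33.45
eef_pos: [0.583, -0.1935, 0.087]
tool_rot: [-0.0, -0.221, 0.975, 0.0]
wrist_force: [-0.2, -0.1, -3.9]
width: 0.215
finger_force: 59.7
```

Emit:
send_rows(offset=[[0,0,0.02],[0,0,0.02],[0,0,0],[0,0,0]], angular=[[0,0,0],[0,0,0],[0,0,0],[0,0,0]], gripper=[1,1,1,1])

```text
time: 33.95
eef_pos: [0.5833, -0.1934, 0.0865]
tool_rot: [0.0, -0.221, 0.975, 0.0]
wrist_force: [-1.5, 2.1, 5.9]
width: 0.213
finger_force: 59.7
```

```bash
python3 st.py .583 -.194 .445 .0868
```

```text
t 33.95 p [ 0.5833 -0.1934  0.0865] yaw 0.4451 tilt xy [0.0007 0.0002] F [-1.5  2.1  5.9] w 0.213 ff 59.7
tool-axis units of .025: [ 0.023 -0.018 -0.011] turn z (5deg units) 0.002
```

The fork is standing on the bench. Release, then rise.

Emit:
send_rows(offset=[[0,0,0],[0,0,0],[0,0,0],[0,0,0],[0,0,0],[0,0,0],[0,0,0],[0,0,0],[0,0,-0.3],[0,0,-0.6],[0,0,-1],[0,0,-1],[0,0,-1],[0,0,-1],[0,0,0]], angular=[[0,0,0],[0,0,0],[0,0,0],[0,0,0],[0,0,0],[0,0,0],[0,0,0],[0,0,0],[0,0,0],[0,0,0],[0,0,0],[0,0,0],[0,0,0],[0,0,0],[0,0,0]], gripper=[0.3,-0.2,-0.6,-1,-1,-1,-1,-1,-1,-1,-1,-1,-1,-1,-1])

```text
time: 35.83
eef_pos: [0.5843, -0.1941, 0.2116]
tool_rot: [0.002, -0.221, 0.975, -0.001]
wrist_force: [0.6, -0.0, -0.1]
width: 0.998
finger_force: 0.0
```

```bash
python3 st.py .583 -.194 .445 .0868
python3 - <<'E'
from h import *
from cell import get_image
s=get_image('side')[:,:,::-1];cv2.imwrite("pics/raw_s5.png",s)
a=cv2.imread('pics/raw_side0.png');g=lambda i:cv2.cvtColor(i,cv2.COLOR_BGR2GRAY)
def m(A,B,x0,y0,x1,y1,pad=6):
    T=g(A)[y0:y1,x0:x1];r=cv2.matchTemplate(g(B)[y0-pad:y1+pad,x0-pad:x1+pad],T,cv2.TM_CCOEFF_NORMED);_,v,_,l=cv2.minMaxLoc(r);return round(v,2),(l[0]-pad,l[1]-pad)
print('fork tines',m(a,s,259,257,312,298))
print('carrier vs seated before withdrawal',m(cv2.imread('pics/raw_s4.png'),s,273,206,304,230))
for n,b in [('driver',(208,172,226,203)),('marker',(226,190,240,215)),('brush',(203,215,240,236)),('tape roll',(208,242,230,262)),('bottle',(296,168,314,200)),('tape measure',(306,228,330,254))]: print(n,m(a,s,*b))
E
```

```text
t 35.83 p [ 0.5843 -0.1941  0.2116] yaw 0.4448 tilt xy [ 0.0049 -0.001 ] F [ 0.6 -0.  -0.1] w 0.998 ff 0.0
tool-axis units of .025: [0.065 0.043 4.992] turn z (5deg units) -0.002
fork tines (0.72, (0, 0))
carrier vs seated before withdrawal (0.27, (-5, -1))
driver (1.0, (0, 0))
marker (1.0, (0, 0))
brush (1.0, (0, 0))
tape roll (1.0, (0, 0))
bottle (0.29, (1, 0))
tape measure (0.96, (0, 0))
```

The arm blocks the view of the nest, so I'm moving it aside to verify.

Emit:
send_rows(offset=[[0.5,0,-0.5],[1,-0.4,-0.6],[1,-0.4,-0.6],[1,-0.4,-0.6],[1,-0.4,0],[1,-0.4,0],[1,-0.4,0],[0.5,0,0],[0,0,0],[0,0,0]], angular=[[0,0,0],[0,0,0],[0,0,0],[0,0,0],[0,0,0],[0,0,0],[0,0,0],[0,0,0],[0,0,0],[0,0,0]], gripper=[-1,-1,-1,-1,-1,-1,-1,-1,-1,-1])

```text
time: 37.12
eef_pos: [0.4516, -0.3221, 0.2661]
tool_rot: [0.0, -0.221, 0.975, 0.0]
wrist_force: [0.4, 1.4, -0.4]
width: 1.002
finger_force: 0.0
```

Run:
```python
from h import *
from cell import get_image
s=get_image('side')[:,:,::-1];cv2.imwrite("pics/raw_s6.png",s)
t=get_image('top')[:,:,::-1];cv2.imwrite("pics/raw_t6.png",t)
a=cv2.imread('pics/raw_side0.png');b=cv2.imread('pics/raw_top0.png');g=lambda i:cv2.cvtColor(i,cv2.COLOR_BGR2GRAY)
def m(A,B,x0,y0,x1,y1,pad=8):
    T=g(A)[y0:y1,x0:x1];r=cv2.matchTemplate(g(B)[y0-pad:y1+pad,x0-pad:x1+pad],T,cv2.TM_CCOEFF_NORMED);_,v,_,l=cv2.minMaxLoc(r);return round(v,2),(l[0]-pad,l[1]-pad)
print('fork side',m(a,s,259,257,312,298),'top',m(b,t,328,152,372,205))
print('bottle',m(a,s,296,168,314,200),'measure',m(b,t,297,128,322,150))
# predicted seated carrier -> rectify top plate plane to mm and match against carrier seen on the rack
def rect(im,n,x,y,yaw,z):
    xs,ys=np.meshgrid(np.arange(-70,71)/1e3,np.arange(-95,96)/1e3)
    q=proj(n,pose(x,y,yaw,np.c_[xs.ravel(),ys.ravel(),0*xs.ravel()],z=z)).astype(np.float32).reshape(*xs.shape,2)
    return cv2.remap(im,q-np.float32(0),None,cv2.INTER_LINEAR)
for n,A,B in(('top',b,t),('side',a,s)):
    R0=g(rect(A,n,.5515,.3101,-.2894,.058));R1=g(rect(B,n,.6205,.0613,-.303,.058))
    r=cv2.matchTemplate(R1,R0[35:155,25:115],cv2.TM_CCOEFF_NORMED);_,v,_,l=cv2.minMaxLoc(r);print(n,'carrier match',round(v,2),'shift mm x,y',l[0]-25,l[1]-35)
```

```text
fork side (0.88, (0, 0)) top (0.97, (0, 0))
bottle (0.98, (0, 0)) measure (1.0, (0, 0))
top carrier match 0.85 shift mm x,y 2 -1
side carrier match 0.91 shift mm x,y 2 -2
```

Both views place the carrier home at rail height, within about 2 mm. The fork stands where it started and the bystanders haven't moved.

```bash
python3 -c "
from cell import ticket
print(ticket.close_job())"
```

```text
the job is handed in; nothing more can be done
None
```

I handed the job in at about 37 s of the 61 s allowed, but the hand-in gave no verdict. In the last camera images the carrier sits on both pins at rail height (within about 2 mm), the released fork stands upright where it started, clear of rack and nest, and none of the bystanders had moved.

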